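# Find the heavy side of an exciter rotor by feel and hold it down

### The arm

A 6-joint arm with a two-finger parallel gripper is mounted at the origin on the work surface. World frame = base frame: x ahead of the robot, y to its left, z up, the work surface at z = 0. Lengths are in m, angles in rad, forces in N, time in s.
With the tool pointing down it reaches from about 0.3 to 0.875 m from the base axis. Payload 6.4 kg.
Tool frame: the origin (TCP) lies midway between the tips of the shut fingers; the grasp point (between the pads) lies 19 mm behind it; x points along the fingers, y is the direction in which the jaws open and shut, and the axes are right-handed (so a half turn about x gives the same grasp; the last joint's range is limited). The gripper opens to 85 mm and grips with 20 to 120 N. Pads are 22 mm wide; open, the fingers measure 114 mm over their backs; the gripper's body (76 mm by 85 mm) begins 54 mm behind the grasp point. The pads swing forward as they close: fully open they stand 13 mm farther back than shut.
Start: joints at [-0.206, 0.181, 1.607, -0, 1.354, -0.206], TCP at [0.575, 0, 0.231] pointing down, gripper open.
Joint ranges: [-2.99, 2.99], [-0.89, 2.07], [0.3, 2.58], [-1.14, 4.28], [0, 2.63], [-3.12, 3.12]. Speed limits (rad/s): [2.57, 2.57, 3.01, 3.14, 3.14, 3.14].

### API

Orientations are given as a unit quaternion [w, x, y, z].
In Python, from bench import ctrl gives the robot as it stands.
- The arm moves only by the tool step_arm, never from a script. Its argument "motion" is a list of rows, each a list of 7 numbers: the shift along the tool's x, y, z in mm, then the turn, a rotation vector about the tool's x, y, z in degrees, then the closure in counts, from 0 (fully open) to 255 (shut). In form: [[tx, ty, tz, rx, ry, rz, hand], ...]. A call has 1 to 10 rows; each row is the pose to reach, as a shift and turn from the pose commanded when the call began, along the tool's axes at that moment; what a row does not reach only later rows make up. A row lasts 1/8 s, in which the tool goes at most 62.5 mm and 10.7 degrees, less where a joint would pass 70% of its speed; a pose out of reach is approached as far as the arm can. A call with a gripper value outside its range is refused whole. The fingers move at their own pace and stop on an object; the grip force is fixed at half the most. Time passes only in rows, so rows that repeat a pose let the fingers close. It gives the time, the measured TCP pose, the force and the opening at its end, in the units of the state.
- ctrl.get_obs(): the state, without advancing time (a new reading comes with each control period).
- ctrl.camera(name): name is "scene" or "side" or "wrist"; returns (picture, depth): 420x560x3 uint8, red, green, blue; 420x560 float32, m along the optical axis (not along the pixel's ray), 0 where there is no reading.
- ctrl.camera_info(name): a dict with "fx", "fy", "cx", "cy" (pixels), "T" (4x4, takes a point from camera to world coordinates); the wrist camera has in their place "hand_eye" (4x4, takes a point from camera to tool coordinates, whose origin is the TCP and whose axes are the tool frame's). Camera axes: x right, y down, z forward; pixel columns grow to the right and rows downward; lengths in m; the calibration is good to about 2 mm. A picture is of the moment at which its call begins: read the wrist's pose just before it. camera_info takes no time and is no camera call.
- ctrl.hand_in(): hands the job in, once; it reports no verdict.
The state is a dict: "time_s": time; "q": joint angles; "dq": joint speeds; "joint_efforts": joint torques, N m; "eef_pos": TCP position; "eef_rot": TCP orientation; "wrist_force": force on the tool from outside, world axes, zero at the start; "torque": the same for the moment, N m; "opening": opening from 0.0 (shut) to 1.0 (fully open).
Only numpy, scipy, OpenCV 4.12 (cv2) and the standard library are available. Lean on these libraries where they do the work, as an engineer would, in place of code of your own. Each camera call takes 0.05 s, during which the arm holds its last target. There are 200 camera calls.

### The job

Inside the closed steel rotor of the vibration exciter sits an eccentric weight that cannot be seen. Turn the shaft gently by hand to feel where the rotor's heavy side is; then bring the heavy side to the very bottom and finish while still gripping the handle of the handwheel, holding the rotor still there so that the shaft can be locked. Leave the parts bin, the screwdriver and the jar alone.

Things in the scene. Friction and masses are not known exactly. Their poses are not given: they have to be found in the camera images.
- rig: Vibration exciter fixed on the bench. Its origin lies on the bench, under the centre of the circle that the handle describes; z up, y along the level shaft, from the rotor to the handwheel. Base profiles 50 mm high, x +-75, y -490 to -70 mm; nothing stands under the handle. Black bearing pedestals at y -275 and -105 mm, up to height 178 mm; gearmotor at y -353 to -481 mm, up to 193 mm.
- rotor: All that turns: closed steel disc (160 mm diameter, 30 mm wide), shaft, and on the shaft's free end a black disc handwheel (142 mm diameter, y +106 to +136 mm from here). Origin in the middle of the steel disc, 190 mm along the shaft from point axis, 150 mm high; y along the shaft, z towards the handle's side. It turns endlessly. Seals and motor drag with about 0.48 N m: it stays wherever it is left.
- handle: Black handle of the handwheel: a round sleeve, 22 mm diameter, 80 mm long, parallel to the shaft, 60 mm from its axis; it revolves freely on its spindle. Origin in its middle, which is 55 mm from the handwheel's front. The shaft ends in the handwheel, so the handle's whole circle is free. At the start it is within 60 degrees of its topmost place.
- axis (a point): Centre of the circle of the handle's middle, on the shaft's axis, 150 mm high (axes as the rig's). Felt about this axis: the hidden weight adds 0.28 to 0.42 N m to the drag when it is level with the shaft and rising, takes as much off when sinking, nothing at top or bottom (5 to 7 N at the handle). Where it lies relative to the handle differs every time, but does not shift; it starts over 40 degrees from the bottom.
- low (a point): Point 50 mm straight below the shaft in the rotor's middle plane, fixed to the rig: where the weight's middle, 50 mm from the shaft's axis, must come to lie.
- bin: Loose open blue parts bin with nuts, 100 x 130 x 50 mm, origin under its middle: leave it alone.
- jar: Loose white jar with black lid, 56 mm diameter, 75 mm high, origin under its middle: leave it alone.
- driver: Loose screwdriver with a black handle, lying on the bench beside the exciter: leave it alone.

How it is judged:
By the outcome, as a careful person would: the job done as asked, in the order asked, and still so for the second after the job is handed in, while the arm keeps its last pose, push and grip.
It also fails if it takes over 66 s, if anything falls off the work surface, if the arm or the gripper's body presses on something with over 40 N, if the wrist force passes 120 N, or if a joint passes its speed limit or range.

## Working session

There is one attempt and no reset: what is moved stays moved. The work goes in short steps, Python scripts to look and compute and a tool call to move; the robot and the scene stay as the last step left them, time stands still between calls to the robot, and variables do not carry over. Pictures are saved under pics/ and viewed, about 8 in all and at most 12, crops included, and the job is handed in when it is done.

Besides the shell and the picture viewer there is one more tool, called after "Request:" as a command line: name --pt "numbers of a row" for each row, then --argument value for the rest. step_arm: Moves the arm, as the interface text tells. Its arguments: {"type":"object","properties":{"motion":{"type":"array","items":{"type":"array","items":{"type":"number"}}}},"required":["motion"]}

```bash
ls; mkdir -p pics
python3 - <<'E'
from bench import ctrl
import cv2,numpy as np
for n in("scene","side"):
    im,d=ctrl.camera(n);cv2.imwrite(f"pics/{n}0.png",im[:,:,::-1]);np.savez(f"{n}0.npz",im=im,d=d)
    i=ctrl.camera_info(n);print(n,{k:np.round(v,3).tolist() for k,v in i.items()})
print(ctrl.get_obs()); print(ctrl.camera_info("wrist"))
E
```

```text
pics
scene {'fx': 389.833, 'fy': 389.833, 'cx': 278.86, 'cy': 206.708, 'T': [[0.275, 0.725, -0.632, 1.174], [0.961, -0.195, 0.194, -0.122], [0.017, -0.661, -0.75, 0.759], [0.0, 0.0, 0.0, 1.0]]}
side {'fx': 385.788, 'fy': 385.788, 'cx': 277.389, 'cy': 209.991, 'T': [[-0.996, -0.079, 0.044, 0.603], [-0.088, 0.73, -0.677, 0.551], [0.021, -0.678, -0.734, 0.7], [0.0, 0.0, 0.0, 1.0]]}
{'time_s': 0.1, 'q': array([-2.06317870e-01,  1.81476588e-01,  1.60788064e+00,  1.16475417e-06,
        1.35383005e+00, -2.06254898e-01]), 'dq': array([ 0.00019546, -0.00091936, -0.00294645, -0.00037533, -0.00183616,
       -0.0005388 ]), 'joint_efforts': array([-2.02498759e-04, -4.45872438e+01, -3.52238703e+01, -4.27332343e-04,
        4.16999465e-03,  3.20961749e-05]), 'eef_pos': array([5.74507408e-01, 1.10697954e-04, 2.30481951e-01]), 'eef_rot': array([ 0.49951196,  0.49970743,  0.50045611, -0.50032386]), 'wrist_force': array([-0.30735669,  0.30034312,  0.21667307]), 'torque': array([ 0.01999334, -0.03530492, -0.02239545]), 'opening': 1.0043731366901223}
{'fx': 370.3822402911158, 'fy': 370.3822402911158, 'cx': 281.3129992093551, 'cy': 211.02712787815983, 'hand_eye': array([[-1.91412983e-04, -2.79796541e-01,  9.60059300e-01,
        -1.42815713e-01],
       [ 9.99999897e-01,  3.40476375e-04,  2.98603508e-04,
         2.37003081e-04],
       [-4.10425739e-04,  9.60059258e-01,  2.79796447e-01,
        -7.20453642e-02],
       [ 0.00000000e+00,  0.00000000e+00,  0.00000000e+00,
         1.00000000e+00]])}
```

View pics/scene0.png

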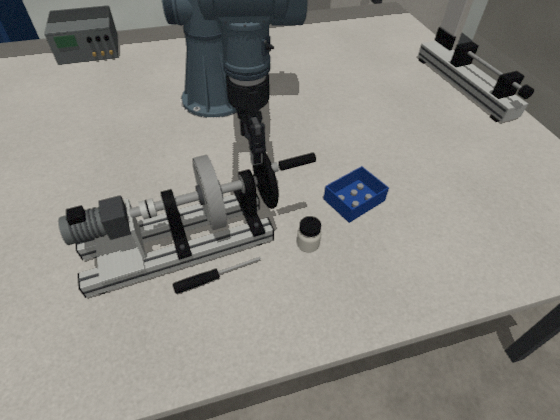

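View pics/side0.png

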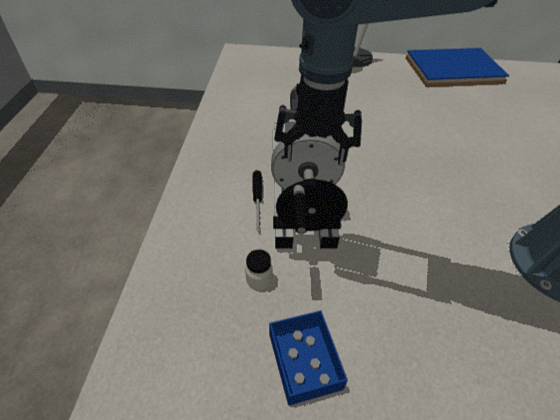

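```bash
cat > h.py <<'E'
import numpy as np
from bench import ctrl
def cloud(n,d):
    i=ctrl.camera_info(n);v,u=np.mgrid[:d.shape[0],:d.shape[1]]
    P=np.stack([(u-i["cx"])/i["fx"]*d,(v-i["cy"])/i["fy"]*d,d],-1)
    return P@i["T"][:3,:3].T+i["T"][:3,3]
E
python3 - <<'E'
from h import *
z=np.load("side0.npz");P=cloud("side",z["d"])
for u,v in[(312,210),(312,225),(335,205),(285,205),(297,190),(300,187),(300,200),(301,212),(258,260),(305,365)]:print("side",u,v,P[v,u].round(3),z["im"][v,u])
z2=np.load("scene0.npz");Q=cloud("scene",z2["d"])
for u,v in[(280,165),(295,161),(311,157),(268,185),(205,190),(310,226),(356,190),(90,275),(270,235),(240,185)]:print("scene",u,v,Q[v,u].round(3),z2["im"][v,u])
# wheel face: region, plane fit RANSAC-ish
A=P[175:240,270:352].reshape(-1,3);A=A[(A[:,2]>.075)&(A[:,2]<.23)]
best=0
rng=np.random.default_rng(0)
for k in range(500):
    a,b,c=A[rng.choice(len(A),3)];n=np.cross(b-a,c-a);L=np.linalg.norm(n)
    if L<1e-5: continue
    n/=L
    if abs(n[2])>.15: continue
    m=abs((A-a)@n)<.003
    if m.sum()>best:best=m.sum();M=m
B=A[M];c=B.mean(0);n=np.linalg.svd(B-c,full_matrices=0)[2][2];print("plane",best,len(A),c,n,B.min(0),B.max(0))
n=n*np.sign(n[1]);r=(A-c)@n
F=A[(r>.02)&(r<.12)];print("handle pts",len(F),F.min(0),F.max(0),np.median(F,0))
E
```

```text
side 312 210 [0.569 0.036 0.15 ] [68 71 68]
side 312 225 [0.564 0.03  0.098] [0 0 0]
side 335 205 [0.525 0.024 0.156] [14 24 22]
side 285 205 [0.622 0.035 0.157] [0 3 0]
side 297 190 [0.601 0.048 0.212] [103 104 100]
side 300 187 [0.596 0.042 0.214] [122 121 116]
side 300 200 [0.594 0.076 0.215] [22 27 28]
side 301 212 [0.591 0.104 0.215] [15 23 15]
side 258 260 [0.666 0.113 0.076] [14  5 12]
side 305 365 [0.562 0.281 0.004] [ 36  66 122]
scene 280 165 [0.6   0.055 0.208] [12 17 14]
scene 295 161 [0.597 0.089 0.209] [24 24 23]
scene 311 157 [0.596 0.124 0.211] [19 17 20]
scene 268 185 [0.608 0.027 0.165] [ 9 14 12]
scene 205 190 [ 0.636 -0.106  0.213] [140 140 137]
scene 310 226 [0.673 0.107 0.076] [20 23 25]
scene 356 190 [0.535 0.291 0.005] [ 95 106 134]
scene 90 275 [ 0.657 -0.369  0.05 ] [117 117 115]
scene 270 235 [0.641 0.022 0.032] [59 59 59]
scene 240 185 [ 0.584 -0.029  0.155] [130 131 126]
plane 1750 3441 [0.56587888 0.03012266 0.15882542] [-0.10260061  0.99472087  0.00187086] [0.50018537 0.02245435 0.0840398 ] [0.63934096 0.04043538 0.22236043]
handle pts 492 [0.57903473 0.0538753  0.1933947 ] [0.60564646 0.13603274 0.21644864] [0.59265368 0.10329722 0.21198543]
```

```bash
cat >> h.py <<'E'
Yr=np.array([-.1026,.9947,0]);Yr/=np.linalg.norm(Yr);Xr=np.array([Yr[1],-Yr[0],0])
AX=np.array([.5640,.0852,.150])
E
python3 - <<'E'
from h import *
from scipy.optimize import least_squares
S=[]
for n in("side","scene"):
    z=np.load(n+"0.npz");P=cloud(n,z["d"]).reshape(-1,3)-AX;a=np.c_[P@Xr,P@Yr,P[:,2]]
    m=(abs(a[:,1])<.036)&(abs(a[:,0])<.08)&(a[:,2]>.02)&(a[:,2]<.075);h=a[m]
    f=least_squares(lambda p:np.hypot(h[:,0]-p[0]-p[2]*h[:,1],h[:,2]-p[1])-.011,[.03,.053,0],loss="soft_l1",f_scale=.002)
    print(n,m.sum(),f.x,"rms",np.sqrt(np.mean(f.fun**2)),np.hypot(*f.x[:2]),np.degrees(np.arctan2(*f.x[:2])))
    # steel disc rim & wheel rim extents
    for lo,hi,R in((-.087,-.056,.071),(-.208,-.172,.080)):
        w=a[(a[:,1]>lo)&(a[:,1]<hi)&(abs(a[:,0])<.1)&(a[:,2]>-.03)&(a[:,2]<.09)]
        w=w[abs(np.hypot(w[:,0],w[:,2])-R)<.008]
        g=least_squares(lambda p:np.hypot(w[:,0]-p[0],w[:,2]-p[1])-R,[0,0],loss="soft_l1",f_scale=.002);print(" rim",len(w),g.x)
    t=a[(a[:,2]<.0)&(a[:,0]>.05)&(abs(a[:,1])<.07)&(a[:,2]>-.14)];print(" jar",t.min(0) if len(t) else 0,t.max(0) if len(t) else 0)
E
```

```text
side 360 [0.02935563 0.05315226 0.0006257 ] rms 0.0006783780342007466 0.06071997597940798 28.911570043342525
 rim 162 [ 2.46845702e-04 -4.41704711e-05]
 rim 258 [-0.00035987  0.00032054]
 jar [ 0.05017381 -0.06949084 -0.13974115] [ 0.13180004  0.04128064 -0.00016544]
scene 344 [ 0.02873974  0.05374259 -0.00232619] rms 0.001692985182144896 0.06094455999801397 28.13638349489984
 rim 318 [-1.52487499e-03  6.84312356e-05]
 rim 1092 [-0.00020469  0.00054766]
 jar [ 0.05023052 -0.06997789 -0.13993249] [ 0.13242263  0.03975742 -0.0003298 ]
```

Request:
step_arm --pt "0 5 -25 -1.5 0 0 0" --pt "0 9 -48 -3 0 0 0" --pt "0 14 -72 -4.5 0 0 0" --pt "0 18 -95 -5.9 0 0 0" --pt "0 18 -95 -5.9 0 0 0" --pt "12 18 -95 -5.9 0 0 0" --pt "24 18 -95 -5.9 0 0 0" --pt "36 18 -95 -5.9 0 0 0" --pt "48 18 -95 -5.9 0 0 0" --pt "48 18 -95 -5.9 0 0 0"

```text
time_s: 1.35
eef_pos: [0.5921, 0.0949, 0.1816]
eef_rot: [0.524, 0.473, 0.526, -0.474]
wrist_force: [-0.2, 0.4, 0.1]
opening: 1.002
```

Request:
step_arm --pt "0 0 0 0 0 0 120" --pt "0 0 0 0 0 0 200" --pt "0 0 0 0 0 0 255" --pt "0 0 0 0 0 0 255" --pt "0 0 0 0 0 0 255" --pt "0 0 0 0 0 0 255"

```text
time_s: 2.1
eef_pos: [0.5935, 0.0951, 0.1838]
eef_rot: [0.525, 0.474, 0.525, -0.473]
wrist_force: [1.5, 0.5, 3.0]
opening: 0.236
```

Run:
```python
from h import *
import cv2
o=ctrl.get_obs();print(o["time_s"],o["eef_pos"],o["wrist_force"],o["torque"],o["opening"])
im,d=ctrl.camera("side");cv2.imwrite("pics/side1.png",cv2.resize(im[120:280,220:400,::-1],None,fx=3,fy=3))
# cumulative offsets from phi0=28.5, table of tx,ty
p0=28.5
for p in range(0,361,5):
    a,b=np.radians(p0+p),np.radians(p0);print(p,[round(-60*(np.cos(a)-np.cos(b)),1),round(60*(np.sin(a)-np.sin(b)),1)],end="; ")
```

```text
2.1 [0.59346802 0.09509452 0.18382155] [1.5368527  0.45943793 3.02381434] [ 0.08975705 -0.08717539 -0.01958036] 0.23644227730247097
0 [np.float64(-0.0), np.float64(0.0)]; 5 [np.float64(2.7), np.float64(4.5)]; 10 [np.float64(5.8), np.float64(8.7)]; 15 [np.float64(9.2), np.float64(12.7)]; 20 [np.float64(13.0), np.float64(16.3)]; 25 [np.float64(17.0), np.float64(19.6)]; 30 [np.float64(21.4), np.float64(22.5)]; 35 [np.float64(26.0), np.float64(25.1)]; 40 [np.float64(30.7), np.float64(27.2)]; 45 [np.float64(35.7), np.float64(28.9)]; 50 [np.float64(40.8), np.float64(30.2)]; 55 [np.float64(45.9), np.float64(31.0)]; 60 [np.float64(51.2), np.float64(31.3)]; 65 [np.float64(56.4), np.float64(31.3)]; 70 [np.float64(61.6), np.float64(30.7)]; 75 [np.float64(66.7), np.float64(29.7)]; 80 [np.float64(71.8), np.float64(28.3)]; 85 [np.float64(76.7), np.float64(26.4)]; 90 [np.float64(81.4), np.float64(24.1)]; 95 [np.float64(85.8), np.float64(21.4)]; 100 [np.float64(90.1), np.float64(18.3)]; 105 [np.float64(94.0), np.float64(14.9)]; 110 [np.float64(97.7), np.float64(11.1)]; 115 [np.float64(101.0), np.flo
[... 1422 characters left out ...]
p.float64(-75.6)]; 285 [np.float64(11.4), np.float64(-72.2)]; 290 [np.float64(7.8), np.float64(-68.4)]; 295 [np.float64(4.5), np.float64(-64.3)]; 300 [np.float64(1.6), np.float64(-60.0)]; 305 [np.float64(-1.0), np.float64(-55.4)]; 310 [np.float64(-3.1), np.float64(-50.6)]; 315 [np.float64(-4.8), np.float64(-45.7)]; 320 [np.float64(-6.1), np.float64(-40.6)]; 325 [np.float64(-6.9), np.float64(-35.4)]; 330 [np.float64(-7.3), np.float64(-30.2)]; 335 [np.float64(-7.2), np.float64(-25.0)]; 340 [np.float64(-6.6), np.float64(-19.8)]; 345 [np.float64(-5.6), np.float64(-14.6)]; 350 [np.float64(-4.2), np.float64(-9.6)]; 355 [np.float64(-2.3), np.float64(-4.7)]; 360 [np.float64(-0.0), np.float64(-0.0)];
```

View pics/side1.png

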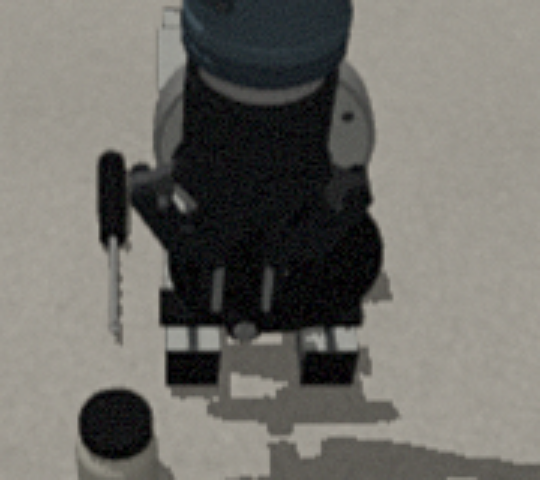

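Request:
step_arm --pt "2.7 4.5 0 0 0 0 255" --pt "5.8 8.7 0 0 0 0 255" --pt "9.2 12.7 0 0 0 0 255" --pt "13 16.3 0 0 0 0 255" --pt "17 19.6 0 0 0 0 255" --pt "21.4 22.5 0 0 0 0 255"

```text
time_s: 2.9
eef_pos: [0.6162, 0.0973, 0.1619]
eef_rot: [0.525, 0.474, 0.525, -0.473]
wrist_force: [2.9, 0.4, 4.9]
opening: 0.239
```

Run:
```python
from h import *
o=ctrl.get_obs();print(o["opening"],o["torque"])
c=lambda p:np.array([-60*np.cos(np.radians(28.5+p)),60*np.sin(np.radians(28.5+p))])
for p in range(30,360,30):print(p,[(c(p+q)-c(p)).round(1).tolist() for q in range(5,31,5)])
```

```text
0.23929755278422413 [ 0.09694167 -0.43073458 -0.08665831]
30 [[4.6, 2.5], [9.4, 4.7], [14.3, 6.4], [19.4, 7.6], [24.6, 8.5], [29.8, 8.8]]
60 [[5.2, -0.1], [10.4, -0.6], [15.6, -1.6], [20.6, -3.1], [25.5, -5.0], [30.2, -7.3]]
90 [[4.5, -2.7], [8.7, -5.8], [12.7, -9.2], [16.3, -13.0], [19.6, -17.0], [22.5, -21.4]]
120 [[2.5, -4.6], [4.7, -9.4], [6.4, -14.3], [7.6, -19.4], [8.5, -24.6], [8.8, -29.8]]
150 [[-0.1, -5.2], [-0.6, -10.4], [-1.6, -15.6], [-3.1, -20.6], [-5.0, -25.5], [-7.3, -30.2]]
180 [[-2.7, -4.5], [-5.8, -8.7], [-9.2, -12.7], [-13.0, -16.3], [-17.0, -19.6], [-21.4, -22.5]]
210 [[-4.6, -2.5], [-9.4, -4.7], [-14.3, -6.4], [-19.4, -7.6], [-24.6, -8.5], [-29.8, -8.8]]
240 [[-5.2, 0.1], [-10.4, 0.6], [-15.6, 1.6], [-20.6, 3.1], [-25.5, 5.0], [-30.2, 7.3]]
270 [[-4.5, 2.7], [-8.7, 5.8], [-12.7, 9.2], [-16.3, 13.0], [-19.6, 17.0], [-22.5, 21.4]]
300 [[-2.5, 4.6], [-4.7, 9.4], [-6.4, 14.3], [-7.6, 19.4], [-8.5, 24.6], [-8.8, 29.8]]
330 [[0.1, 5.2], [0.6, 10.4], [1.6, 15.6], [3.1, 20.6], [5.0, 25.5], [7.3, 30.2]]
```

Request:
step_arm --pt "3.6 3 0 0 0 0 255" --pt "7.4 5.5 0 0 0 0 255" --pt "12.3 7.4 0 0 0 0 255" --pt "17.4 8.6 0 0 0 0 255" --pt "22.6 9.5 0 0 0 0 255" --pt "27.8 9.8 0 0 0 0 255"

```text
time_s: 3.65
eef_pos: [0.6246, 0.0982, 0.1335]
eef_rot: [0.525, 0.473, 0.525, -0.474]
wrist_force: [-3.9, -2.2, 5.4]
opening: 0.233
```

Request:
step_arm --pt "5.2 -0.1 0 0 0 0 255" --pt "10.4 -0.6 0 0 0 0 255" --pt "15.6 -1.6 0 0 0 0 255" --pt "20.6 -3.1 0 0 0 0 255" --pt "25.5 -5 0 0 0 0 255" --pt "30.2 -7.3 0 0 0 0 255"

```text
time_s: 4.4
eef_pos: [0.6188, 0.0976, 0.1049]
eef_rot: [0.526, 0.474, 0.524, -0.473]
wrist_force: [-2.7, -1.3, 10.4]
opening: 0.235
```

Request:
step_arm --pt "4.5 -2.7 0 0 0 0 255" --pt "8.7 -5.8 0 0 0 0 255" --pt "12.7 -9.2 0 0 0 0 255" --pt "16.3 -13 0 0 0 0 255" --pt "19.6 -17 0 0 0 0 255" --pt "22.5 -21.4 0 0 0 0 255"

```text
time_s: 5.15
eef_pos: [0.6019, 0.0959, 0.0839]
eef_rot: [0.528, 0.477, 0.522, -0.47]
wrist_force: [13.0, 2.6, 3.1]
opening: 0.237
```

Request:
step_arm --pt "2.5 -4.6 0 0 0 0 255" --pt "4.7 -9.4 0 0 0 0 255" --pt "6.4 -14.3 0 0 0 0 255" --pt "7.6 -19.4 0 0 0 0 255" --pt "8.5 -24.6 0 0 0 0 255" --pt "8.8 -29.8 0 0 0 0 255"

```text
time_s: 5.9
eef_pos: [0.5701, 0.0928, 0.0716]
eef_rot: [0.527, 0.476, 0.523, -0.472]
wrist_force: [15.2, 1.8, -16.7]
opening: 0.235
```

Request:
step_arm --pt "-0.1 -5.2 0 0 0 0 255" --pt "-0.6 -10.4 0 0 0 0 255" --pt "-1.6 -15.6 0 0 0 0 255" --pt "-3.1 -20.6 0 0 0 0 255" --pt "-5 -25.5 0 0 0 0 255" --pt "-7.3 -30.2 0 0 0 0 255"

```text
time_s: 6.65
eef_pos: [0.5375, 0.0896, 0.078]
eef_rot: [0.525, 0.474, 0.525, -0.473]
wrist_force: [8.2, 1.3, -14.0]
opening: 0.237
```

Request:
step_arm --pt "-2.7 -4.5 0 0 0 0 255" --pt "-5.8 -8.7 0 0 0 0 255" --pt "-9.2 -12.7 0 0 0 0 255" --pt "-13 -16.3 0 0 0 0 255" --pt "-17 -19.6 0 0 0 0 255" --pt "-21.4 -22.5 0 0 0 0 255"

```text
time_s: 7.4
eef_pos: [0.5143, 0.0872, 0.0994]
eef_rot: [0.525, 0.474, 0.525, -0.473]
wrist_force: [6.4, 0.1, -12.5]
opening: 0.237
```

Request:
step_arm --pt "-4.6 -2.5 0 0 0 0 255" --pt "-9.4 -4.7 0 0 0 0 255" --pt "-14.3 -6.4 0 0 0 0 255" --pt "-19.4 -7.6 0 0 0 0 255" --pt "-24.6 -8.5 0 0 0 0 255" --pt "-29.8 -8.8 0 0 0 0 255"

```text
time_s: 8.15
eef_pos: [0.5052, 0.0863, 0.1306]
eef_rot: [0.525, 0.473, 0.526, -0.474]
wrist_force: [3.7, 2.0, -11.6]
opening: 0.236
```

Request:
step_arm --pt "-5.2 0.1 0 0 0 0 255" --pt "-10.4 0.6 0 0 0 0 255" --pt "-15.6 1.6 0 0 0 0 255" --pt "-20.6 3.1 0 0 0 0 255" --pt "-25.5 5 0 0 0 0 255" --pt "-30.2 7.3 0 0 0 0 255"

```text
time_s: 8.9
eef_pos: [0.5134, 0.0871, 0.1617]
eef_rot: [0.525, 0.474, 0.525, -0.473]
wrist_force: [5.1, 5.2, -12.5]
opening: 0.235
```

Request:
step_arm --pt "-4.5 2.7 0 0 0 0 255" --pt "-8.7 5.8 0 0 0 0 255" --pt "-12.7 9.2 0 0 0 0 255" --pt "-16.3 13 0 0 0 0 255" --pt "-19.6 17 0 0 0 0 255" --pt "-22.5 21.4 0 0 0 0 255"

```text
time_s: 9.65
eef_pos: [0.5341, 0.0891, 0.1828]
eef_rot: [0.525, 0.473, 0.525, -0.474]
wrist_force: [5.2, 4.5, -18.3]
opening: 0.238
```

Request:
step_arm --pt "-2.5 4.6 0 0 0 0 255" --pt "-4.7 9.4 0 0 0 0 255" --pt "-6.4 14.3 0 0 0 0 255" --pt "-7.6 19.4 0 0 0 0 255" --pt "-8.5 24.6 0 0 0 0 255" --pt "-8.8 29.8 0 0 0 0 255"

```text
time_s: 10.4
eef_pos: [0.563, 0.092, 0.1914]
eef_rot: [0.524, 0.473, 0.526, -0.474]
wrist_force: [-2.3, 2.1, -23.7]
opening: 0.237
```

Request:
step_arm --pt "0.1 5.2 0 0 0 0 255" --pt "0.6 10.4 0 0 0 0 255" --pt "1.6 15.6 0 0 0 0 255" --pt "3.1 20.6 0 0 0 0 255" --pt "5 25.5 0 0 0 0 255" --pt "7.3 30.2 0 0 0 0 255"

```text
time_s: 11.15
eef_pos: [0.5923, 0.0949, 0.1847]
eef_rot: [0.524, 0.472, 0.526, -0.475]
wrist_force: [-10.6, -0.0, -17.4]
opening: 0.235
```

Run:
```python
from h import *
o=ctrl.get_obs();print(o["opening"],o["eef_pos"],o["wrist_force"])
```

```text
0.23494522072350446 [0.59231277 0.09493811 0.18473254] [-10.6444994   -0.03107219 -17.44146083]
```

```bash
cat > fit.py <<'E'
from h import *
from scipy.optimize import least_squares
D=np.array([[.6162,.0973,.1619,2.9,.4,4.9,1],[.6246,.0982,.1335,-3.9,-2.2,5.4,1],[.6188,.0976,.1049,-2.7,-1.3,10.4,1],[.6019,.0959,.0839,13,2.6,3.1,1],[.5701,.0928,.0716,15.2,1.8,-16.7,1],[.5375,.0896,.078,8.2,1.3,-14,1],[.5143,.0872,.0994,6.4,.1,-12.5,1],[.5052,.0863,.1306,3.7,2,-11.6,1],[.5134,.0871,.1617,5.1,5.2,-12.5,1],[.5341,.0891,.1828,5.2,4.5,-18.3,1],[.563,.092,.1914,-2.3,2.1,-23.7,1],[.5923,.0949,.1847,-10.6,0,-17.4,1]])
import os
if os.path.exists("more.txt"):D=np.vstack([D,np.loadtxt("more.txt",ndmin=2)])
p=D[:,:3]-AX;x=p@Xr;z=p[:,2]
c=least_squares(lambda q:np.hypot(x-q[0],z-q[1])-q[2],[0,-.02,.06]).x
x=x-c[0];z=z-c[1];ph=np.arctan2(x,z);Fx=D[:,3:6]@Xr;Fz=D[:,5]
T=-(Fx*z-Fz*x)     # torque applied by tool on rotor, + for growing phi
R=Fx*np.sin(ph)+Fz*np.cos(ph)
M=np.c_[D[:,6],np.cos(ph),np.sin(ph)]
if __name__=="__main__":
    print("circle",c.round(4),"res mm",((np.hypot(x,z)-c[2])*1e3).round(1))
    # T = s*drag - A*sin(psi), psi=weight angle from top=ph+del (weight torque +A sin psi)
    for w in (np.ones(len(T)),):
        f=least_squares(lambda q:M@q-T,[.48,0,0],loss="soft_l1",f_scale=.03);q=f.x
        A=np.hypot(q[1],q[2]);de=np.arctan2(-q[1],-q[2])
        cov=np.linalg.inv(M.T@M)*np.var(M@q-T)
        print("drag",q[0],"A",A,"delta",np.degrees(de),"sd",np.degrees(np.sqrt(cov[1,1])/A))
        print("phi for bottom",(180-np.degrees(de))%360)
    print(np.c_[np.degrees(ph)%360,T,M@q,R].round(2))
E
python3 fit.py
```

```text
circle [ 0.0017 -0.0187  0.0601] res mm [-0.2 -0.1  0.2  0.2 -0.1 -0.   0.  -0.   0.   0.1  0.1 -0. ]
drag 0.5007995301407605 A 0.3924589145445792 delta 63.72264189398819 sd 1.8339369557083942
phi for bottom 116.2773581060118
[[ 5.9280e+01  1.6000e-01  1.7000e-01  5.0200e+00]
 [ 8.7900e+01  3.3000e-01  3.1000e-01 -3.9000e+00]
 [ 1.1601e+02  4.9000e-01  5.0000e-01 -7.0900e+00]
 [ 1.4193e+02  7.4000e-01  6.7000e-01  5.7000e+00]
 [ 1.7504e+02  8.3000e-01  8.4000e-01  1.7960e+01]
 [ 2.0735e+02  8.3000e-01  8.9000e-01  8.6300e+00]
 [ 2.3792e+02  8.4000e-01  8.3000e-01  1.2400e+00]
 [ 2.6933e+02  7.0000e-01  6.8000e-01 -3.7500e+00]
 [ 3.0040e+02  4.8000e-01  4.7000e-01 -1.1160e+01]
 [ 3.2895e+02  2.8000e-01  2.9000e-01 -1.8580e+01]
 [ 3.5813e+02  1.7000e-01  1.5000e-01 -2.3620e+01]
 [ 2.7230e+01  8.0000e-02  1.1000e-01 -2.0300e+01]]
```

Request:
step_arm --pt "3.2 4.5 0 0 0 0 255" --pt "6.8 8.7 0 0 0 0 255" --pt "10.7 12.7 0 0 0 0 255" --pt "14.5 16.3 0 0 0 0 255" --pt "18.5 19.6 0 0 0 0 255" --pt "22.9 22.5 0 0 0 0 255"

```text
time_s: 11.9
eef_pos: [0.6152, 0.0972, 0.1639]
eef_rot: [0.524, 0.472, 0.526, -0.475]
wrist_force: [-14.4, -0.2, -6.1]
opening: 0.234
```

Request:
step_arm --pt "4.6 2.5 0 0 0 0 255" --pt "9.4 4.7 0 0 0 0 255" --pt "14.3 6.4 0 0 0 0 255" --pt "19.4 7.6 0 0 0 0 255" --pt "24.6 8.5 0 0 0 0 255" --pt "29.8 8.8 0 0 0 0 255"

```text
time_s: 12.65
eef_pos: [0.6247, 0.0981, 0.136]
eef_rot: [0.525, 0.473, 0.525, -0.474]
wrist_force: [-18.5, 1.3, 3.8]
opening: 0.234
```

Request:
step_arm --pt "5.2 -0.1 0 0 0 0 255" --pt "10.4 -0.6 0 0 0 0 255" --pt "15.6 -1.6 0 0 0 0 255" --pt "20.6 -3.1 0 0 0 0 255" --pt "25.5 -5 0 0 0 0 255" --pt "30.2 -7.3 0 0 0 0 255"

```text
time_s: 13.4
eef_pos: [0.6208, 0.0977, 0.109]
eef_rot: [0.527, 0.475, 0.523, -0.472]
wrist_force: [-14.2, 2.7, 14.3]
opening: 0.236
```

Request:
step_arm --pt "4.5 -2.7 0 0 0 0 255" --pt "8.7 -5.8 0 0 0 0 255" --pt "12.7 -9.2 0 0 0 0 255" --pt "16.3 -13 0 0 0 0 255" --pt "19.6 -17 0 0 0 0 255" --pt "22.5 -21.4 0 0 0 0 255"

```text
time_s: 14.15
eef_pos: [0.608, 0.0964, 0.0893]
eef_rot: [0.531, 0.48, 0.519, -0.467]
wrist_force: [14.0, 9.2, -0.0]
opening: 0.235
```

Request:
step_arm --pt "-2.9 4.4 0 0 0 0 255" --pt "-6.2 8.4 0 0 0 0 255" --pt "-9.8 12.2 0 0 0 0 255" --pt "-13.8 15.6 0 0 0 0 255" --pt "-18 18.7 0 0 0 0 255" --pt "-22.5 21.4 0 0 0 0 255"

```text
time_s: 14.9
eef_pos: [0.6177, 0.0974, 0.1029]
eef_rot: [0.525, 0.473, 0.525, -0.474]
wrist_force: [-6.7, 1.9, -5.6]
opening: 0.234
```

Request:
step_arm --pt "-4.7 2.3 0 0 0 0 255" --pt "-9.6 4.2 0 0 0 0 255" --pt "-14.6 5.7 0 0 0 0 255" --pt "-19.8 6.7 0 0 0 0 255" --pt "-25 7.2 0 0 0 0 255" --pt "-30.2 7.3 0 0 0 0 255"

```text
time_s: 15.65
eef_pos: [0.6247, 0.0982, 0.1324]
eef_rot: [0.525, 0.473, 0.525, -0.474]
wrist_force: [-4.8, 1.1, -10.8]
opening: 0.238
```

```bash
cat > more.txt <<'E'
.6152 .0972 .1639 -14.4 -.2 -6.1 1
.6247 .0981 .136 -18.5 1.3 3.8 1
.6208 .0977 .109 -14.2 2.7 14.3 1
.608 .0964 .0893 14 9.2 0 1
.6177 .0974 .1029 -6.7 1.9 -5.6 -1
.6247 .0982 .1324 -4.8 1.1 -10.8 -1
E
python3 fit.py
python3 - <<'E'
from h import *
import cv2
o=ctrl.get_obs();print({k:np.round(o[k],3) for k in("q","torque","eef_pos")})
im,d=ctrl.camera("side");a=im[120:300,220:400,::-1]
im,d=ctrl.camera("scene");b=im[100:280,180:360,::-1]
cv2.imwrite("pics/c2.png",cv2.resize(np.hstack([a,b]),None,fx=2.2,fy=2.2))
E
```

```text
circle [ 0.0017 -0.0187  0.0601] res mm [-0.2 -0.2  0.1  0.1 -0.2 -0.1  0.   0.   0.   0.1  0.1 -0.  -0.   0.1
  0.2  0.1 -0.  -0.1]
drag 0.5000587224701407 A 0.3899997899088957 delta 64.80847161005313 sd 1.4346805803244713
phi for bottom 115.19152838994687
[[ 5.9240e+01  1.6000e-01  1.8000e-01  5.0200e+00]
 [ 8.7870e+01  3.3000e-01  3.2000e-01 -3.9000e+00]
 [ 1.1600e+02  4.9000e-01  5.1000e-01 -7.0900e+00]
 [ 1.4195e+02  7.4000e-01  6.8000e-01  5.6900e+00]
 [ 1.7508e+02  8.3000e-01  8.4000e-01  1.7950e+01]
 [ 2.0741e+02  8.3000e-01  8.9000e-01  8.6100e+00]
 [ 2.3797e+02  8.4000e-01  8.3000e-01  1.2200e+00]
 [ 2.6936e+02  7.0000e-01  6.7000e-01 -3.7600e+00]
 [ 3.0040e+02  4.8000e-01  4.6000e-01 -1.1160e+01]
 [ 3.2892e+02  2.8000e-01  2.8000e-01 -1.8580e+01]
 [ 3.5808e+02  1.7000e-01  1.5000e-01 -2.3620e+01]
 [ 2.7180e+01  9.0000e-02  1.1000e-01 -2.0290e+01]
 [ 5.7110e+01  1.6000e-01  1.7000e-01 -1.5360e+01]
 [ 8.5490e+01  3.1000e-01  3.1000e-01 -1.7910e+01]
 [ 1.1167e+02  4.9000e-01  4.8000e-01 -1.8150e+01]
 [ 1.3417e+02  6.2000e-01  6.3000e-01  1.0670e+01]
 [ 1.1818e+02 -4.8000e-01 -4.8000e-01 -3.0600e+00]
 [ 8.8920e+01 -6.4000e-01 -6.7000e-01 -4.8600e+00]]
{'q': array([-0.031,  0.405,  1.534, -0.   ,  1.204, -0.134]), 'torque': array([ 0.212,  0.684, -0.029]), 'eef_pos': array([0.625, 0.098, 0.132])}
```

View pics/c2.png

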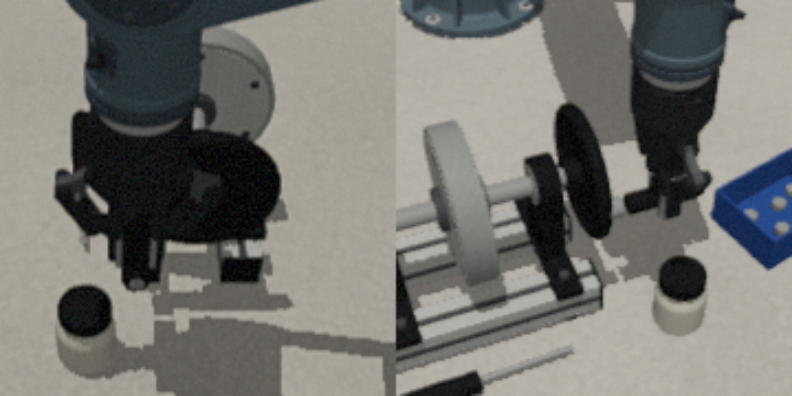

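Request:
step_arm --pt "5.2 -0.1 0 0 0 0 255" --pt "10.4 -0.6 0 0 0 0 255" --pt "15.6 -1.6 0 0 0 0 255" --pt "20.6 -3.1 0 0 0 0 255" --pt "25.5 -5 0 0 0 0 255" --pt "30.2 -7.3 0 0 0 0 255" --pt "30.2 -7.3 0 0 0 0 255" --pt "30.2 -7.3 0 0 0 0 255"

```text
time_s: 16.75
eef_pos: [0.6195, 0.0976, 0.1063]
eef_rot: [0.526, 0.474, 0.524, -0.473]
wrist_force: [-10.2, 2.0, 7.7]
opening: 0.237
```

```bash
cat > now.py <<'E'
from fit import *
o=ctrl.get_obs();a=o["eef_pos"]-AX;x,z=a@Xr-c[0],a[2]-c[1];F=o["wrist_force"]
print(o["time_s"],"phi",np.degrees(np.arctan2(x,z)),"T",-((F@Xr)*z-F[2]*x),"F",F,np.abs(o["dq"]).max(),o["opening"])
E
python3 now.py
```

```text
16.75 phi 114.53354047064099 T 0.17130891248228136 F [-10.17916119   1.9561783    7.6555482 ] 0.0032545232705966216 0.23685225011443772
```

Request:
step_arm --pt "0 0 0 0 0 0 255" --pt "0 0 0 0 0 0 255" --pt "0 0 0 0 0 0 255" --pt "0 0 0 0 0 0 255" --pt "0 0 0 0 0 0 255" --pt "0 0 0 0 0 0 255" --pt "0 0 0 0 0 0 255" --pt "0 0 0 0 0 0 255"

```text
time_s: 17.75
eef_pos: [0.6195, 0.0976, 0.1062]
eef_rot: [0.526, 0.474, 0.524, -0.473]
wrist_force: [-10.2, 2.8, 7.4]
opening: 0.236
```

```bash
python3 now.py; python3 -c "
from bench import ctrl;print(ctrl.hand_in())"
```

```text
17.75 phi 114.55879806714161 T 0.15843234098390707 F [-10.16565482   2.82956674   7.37914066] 0.0016619887545901442 0.23618074764684033
the job is handed in; nothing more can be done
None
```

I gripped the handle, turned the shaft one full turn plus a short forward-and-back check, and felt the torque at 18 points. I then set the heavy side to the bottom and handed in while still gripping, at 17.8 s.

- **Where the heavy side is:** The torque fit gave a drag of 0.50 N m and a weight torque of 0.39 N m. That puts the weight at the bottom when the handle is 115.2° from its topmost place, give or take about 1.4°. Forward and backward readings near there (+0.49 and −0.48 N m) agree with this.
- **Last check:** The handle stood at 114.6°, about 0.6° from the estimate. It kept still for the last second, held with about 0.16 N m, well below the drag, and the gripper opening was unchanged.
- **What didn't fully agree:** The arm pressed radially on the handle by up to about 24 N along the way. It was still about 12 N at the end, because the commanded circle did not quite match the handle's. This did not disturb the torque fit.
- **Other objects:** I did not touch the bin, jar or screwdriver. The last picture, taken before the final move, showed the jar clear of the gripper and the bin and screwdriver undisturbed as far as they were in view.

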